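Fold out the crank and close a glued box in the tabletop press

ROBOT

A 6-joint arm with a two-finger parallel gripper is mounted at the origin on the work surface. World frame = base frame: x ahead of the robot, y to its left, z up, the work surface at z = 0. Lengths are in m, angles in rad, forces in N, time in s.
With the tool pointing down it reaches from about 0.225 to 0.875 m from the base axis. Payload 3.4 kg.
Tool frame: the origin (TCP) lies on the centre line of the jaws, within the pads' length; the fingertips stand 11 mm ahead of it and the grasp point (between the pads) lies 8 mm behind it; z points along the fingers, y is the line along which they close (so a half turn about z gives the same grasp; the last joint's range is limited). The gripper opens to 85 mm and grips with 20 to 120 N. Pads are 22 mm wide; open, the fingers measure 114 mm over their backs; the gripper's body (76 mm by 85 mm) begins 54 mm behind the grasp point. The pads swing forward as they close: fully open they stand 13 mm farther back than shut.
Start: joints at [-1.392, 0.276, 1.505, -0, 1.361, -0.121], TCP at [0.17, -0.549, 0.216] pointing down, gripper open.
Joint ranges: [-2.89, 2.89], [-0.75, 2.08], [0.22, 2.7], [-1.18, 4.32], [0.11, 2.71], [-2.7, 2.7]. Speed limits (rad/s): [2.57, 2.57, 3.14, 3.14, 3.14, 3.14].

INTERFACE

Orientations are given as a unit quaternion [w, x, y, z].
In Python, from rig import manip, eyes, job gives the robot as it stands.
- The arm moves only by the tool drive_tool, never from a script. Its argument "rows" is a list of rows, each a list of 3 entries, a list of its own where there are three numbers: the turn, a rotation vector about the world's x, y, z in rad, then the shift along the world's x, y, z in cm, then the finger opening in cm, from 0 to 8.54. A call has 1 to 8 rows; each row shifts and turns the commanded pose from where the row before left it; what a row does not reach is not made up. A row lasts 1/8 s, in which the tool goes at most 62.5 mm and 10.7 degrees, less where a joint would pass 70% of its speed; a pose out of reach is approached as far as the arm can. A call is refused whole if a number of a shift passes 6.25 or a number of a turn 0.188, either way. A call with a gripper value outside its range is refused whole. The fingers move at their own pace and stop on an object; "force" is the grip in N (left out, the last holds). Time passes only in rows, so rows that do not move let the fingers close. It gives the time, the measured TCP pose, the force, the opening and the grip force at its end, in the units of the state.
- manip.get_state(): the state, without advancing time (a new reading comes with each control period).
- eyes.get_image(name): name is "side" or "top"; returns the picture (384x512x3 uint8, red, green, blue); there is no depth.
- eyes.get_calibration(name): a dict with "camera_matrix" (3x3 intrinsics, pixels), "view" (4x4, takes a point from world to camera coordinates). Camera axes: x right, y up, looking along -z (the intrinsics and any distortion apply to the point x, -y, -z); pixel columns grow to the right and rows downward; lengths in m; the calibration is good to about 2 mm. A picture is of the moment at which its call begins. get_calibration takes no time and is no camera call.
- job.sign_off(): hands the job in; it is judged then, once.
The state is a dict: "clock": time; "qpos": joint angles; "qd": joint speeds; "effort": joint torques, N m; "position": TCP position; "ee_rot": TCP orientation; "contact_force": force on the tool from outside, world axes, zero at the start; "moment": the same for the moment, N m; "width": finger opening in m; "gripper_force": force on a finger pad.
Only numpy, scipy, OpenCV 4.12 (cv2) and the standard library are available. Lean on these libraries where they do the work, as an engineer would, in place of code of your own. Each camera call takes 0.05 s, during which the arm holds its last target. There are 200 camera calls.

TASK

Fold the press's red-balled crank handle fully up so that it stands upright, then use the crank to wind the press down (clockwise seen from above) until the platen bears firmly on the lid of the wooden box and the crank feels distinctly heavier to turn. Stop there, gently, without crushing the box, and let go with the handle still standing up and the press still holding the lid down. Leave the other things on the table undisturbed.

Things in the scene. Friction and masses are not known exactly. Their poses are not given: they have to be found in the camera images.
- press: Small green hobby press, fixed on the table: base plate 160 x 220 x 20 mm, two steel posts 18 mm thick, a bridge 45 x 220 mm with its top 140 mm above the table. Origin: centre of the base plate's underside; x across the bridge, y along it, z up. The crank sits on top; winding down takes 2.3 to 4.2 rad until the platen has seated the lid: less than one full turn.
- crank_axis (a point): Point on the crank's upright turning axis, 185 mm above the table, level with the folding hinge; axes as the press. Hub 20 mm across. Clockwise seen from above lowers the platen, 38 mm per full turn. A steady drag of about 4 N at the handle must be overcome while it moves (at a pause about 1 N of it remains felt); the crank stays where it is left.
- handle_hinge (a point): Hinge pin of the folding handle, 60 mm out from the crank axis, at the outer end of the dark steel crank arm (12 mm wide, 10 mm thick, its top 12.5 mm below this point). Turns with the crank: x points outward along the arm, y is the hinge line (level, across the arm), z up. The arm starts in a different direction each time.
- handle_grip (a point): Centre of the red ball knob, 24 mm in diameter, at the free end of the folding handle, 58 mm from the hinge; a steel stem 10 mm thick joins it to the hinge. The ball swivels freely on the stem in every direction. Folded, the handle lies level above the arm with the ball over the crank axis; unfolded, it stands above the hinge. About 1 N at the ball lifts it; the hinge is stiff, so it stays at any angle.
- handle (a joint): Fold angle of the handle: 0 lying folded on the crank arm, 1.57 rad standing upright at its stop.
- platen: Steel pressing plate 85 x 100 x 10 mm, hanging level under the bridge on a rubber spring (18 N per mm), driven only by the crank. Its tracked point rides on the screw, at the plate's underside while unloaded. Once the lid is seated the crank stiffens, about 11 N at the handle per further radian: stop when the handle takes 2 to 3 N more than its steady drag. 6 N more means 60 N under the platen, which crushes the box.
- box: Loose wooden box on the press's base plate under the platen, 75 x 95 mm, walls 33 mm high, with a push-in dark lid 79 x 99 mm that carries a cork panel. Lid and panel together are 10 to 15 mm thick (differs from box to box), and the lid starts proud of the walls by an unknown 1 to 5 mm; about 4 N pushes it down until it seats. Origin: centre of the underside, z up.
- glue: White glue bottle, 44 mm across, 120 mm tall; a bystander. Origin: centre of its underside.
- glue_brush: Brush, 160 mm long, lying flat; a bystander. Origin: centre of its underside.
- cat: Dark wooden cat figurine, 60 mm across, 130 mm tall; a bystander. Origin: centre of its underside.
- mug: White mug, 80 mm across, 90 mm tall; a bystander. Origin: centre of its underside.
- plaque: Pale wooden plaque of two joined discs, 76 x 136 x 12 mm, lying flat; a bystander. Origin: centre of its underside.

How it is judged:
On the way, in this order (a step that is already met when the one before it is completed fails the run):
1. the crank handle has been folded up to within 0.27 rad of upright (value of joint handle above 1.3 rad), for 0.2 s.
2. the platen bears on the box with more than 10 N (contact force between platen and box above 10 N), for 0.3 s.
At the end, for the whole second after the job is handed in: The handle stands within 0.27 rad of upright and the platen holds the box's lid down with 10 to 60 N, the box at rest (value of joint handle above 1.3 rad and contact force between platen and box between 10 and 60 N and linear speed of box below 0.01 m/s); the robot touches nothing.
It fails at once if the box is crushed: the platen presses on it with more than 60 N (contact force between platen and box above 60 N).
It fails at once if a bystander (glue, glue brush, cat, mug, plaque) is shoved more than 30 mm (distance of any of glue, glue_brush, cat, mug, plaque from where it was at the start of the episode above 0.03 m).
It also fails if it takes over 69 s, if anything falls off the work surface, if the arm or the gripper's body presses on something with over 40 N, if the wrist force passes 120 N, or if a joint passes its speed limit or range.

## Working session

There is one attempt and no reset: what is moved stays moved. The work goes in short steps, Python scripts to look and compute and a tool call to move; the robot and the scene stay as the last step left them, time stands still between calls to the robot, and variables do not carry over. Pictures are saved under pics/ and viewed, at most 10 in all, crops included, and the job is handed in when it is done.

Besides the shell and the picture viewer there is one more tool, called after "Emit:" by a JSON object that holds its "op" and its "data". drive_tool: Moves the arm, as the interface text tells. Its arguments: {"type":"object","properties":{"rows":{"type":"array"},"force":{"type":"number"}},"required":["rows"]}

```bash
mkdir -p pics; ls
python3 - <<'E'
from rig import manip, eyes, job
import cv2
for n in("side","top"):
    im=eyes.get_image(n); cv2.imwrite(f"pics/{n}0.png",cv2.cvtColor(im,cv2.COLOR_RGB2BGR))
    c=eyes.get_calibration(n); print(n,c)
print(manip.get_state())
E
```

```text
pics
side {'camera_matrix': array([[455.17084783,   0.        , 250.20394328],
       [  0.        , 455.17084783, 189.19461393],
       [  0.        ,   0.        ,   1.        ]]), 'view': array([[-0.7519181 , -0.65915427,  0.0116114 ,  0.40082036],
       [ 0.37676337, -0.41519937,  0.8280452 , -0.30183595],
       [-0.54098848,  0.62699692,  0.5605411 , -1.36467922],
       [ 0.        ,  0.        ,  0.        ,  1.        ]])}
top {'camera_matrix': array([[481.66790553,   0.        , 256.26215175],
       [  0.        , 481.66790553, 185.36833404],
       [  0.        ,   0.        ,   1.        ]]), 'view': array([[ 0.00773982, -0.99993943,  0.00782536, -0.00943591],
       [ 0.99281882,  0.00861846,  0.11931686, -0.54734541],
       [-0.11937707,  0.00684567,  0.99282539, -1.4201422 ],
       [ 0.        ,  0.        ,  0.        ,  1.        ]])}
{'clock': 0.1, 'qpos': array([-1.39197134e+00,  2.76529770e-01,  1.50598540e+00, -1.26820541e-05,
        1.36070369e+00, -1.21016706e-01]), 'qd': array([-0.00088351, -0.00208412, -0.00236505, -0.00068057,  0.00052437,
       -0.00138225]), 'effort': array([ 5.90667150e-04, -4.17700016e+01, -2.46404761e+01, -2.78833013e-04,
        5.75378275e-03, -1.31569539e-06]), 'position': array([ 0.16973119, -0.54886931,  0.21533578]), 'ee_rot': array([-8.12581963e-04,  9.88782378e-01,  1.49361131e-01, -2.96966385e-05]), 'contact_force': array([ 0.52220869, -0.05724094, -0.25764743]), 'moment': array([ 0.01669216,  0.04373715, -0.07881994]), 'gripper_force': 0.0, 'width': 0.08533862960644947}
```

View pics/side0.png

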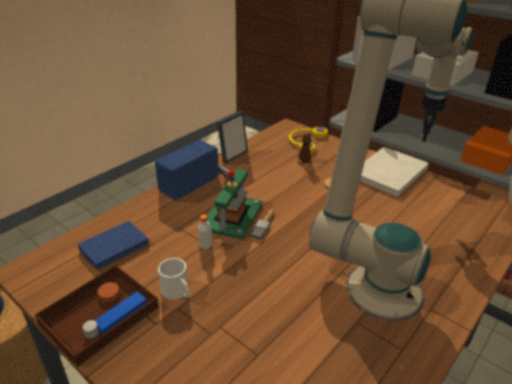

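View pics/top0.png

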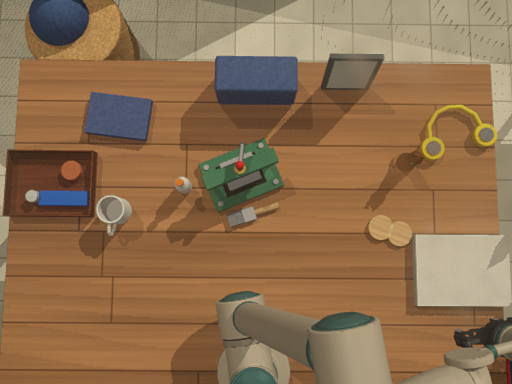

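The side view shows the press around (235,205), the red ball at about (231,176), and the glue at (205,232). In the top view the ball is at (240,167) and the arm tip at about (242,146).

Run:
```python
import cv2,numpy as np
a=cv2.imread("pics/side0.png")[150:250,190:290]
b=cv2.imread("pics/top0.png")[130:220,190:290]
a=cv2.resize(a,(600,600),interpolation=cv2.INTER_CUBIC)[:600]
b=cv2.resize(b,(600,540),interpolation=cv2.INTER_CUBIC)
cv2.imwrite("pics/s1.png",a);cv2.imwrite("pics/t1.png",b)
```

```text
(no output)
```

View pics/s1.png

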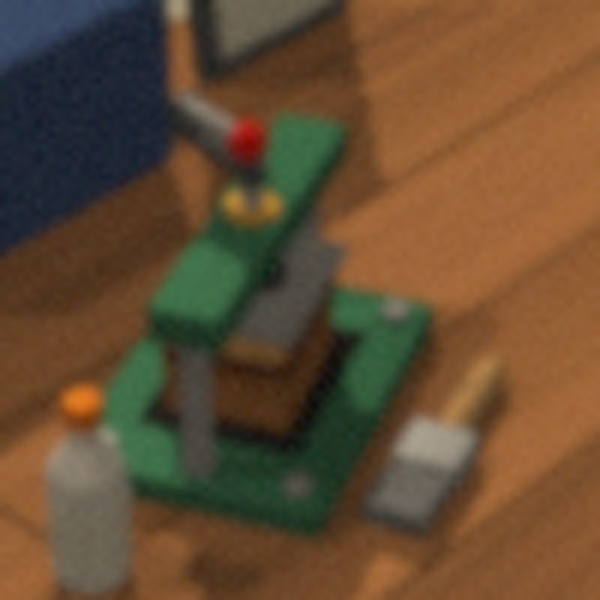

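View pics/t1.png

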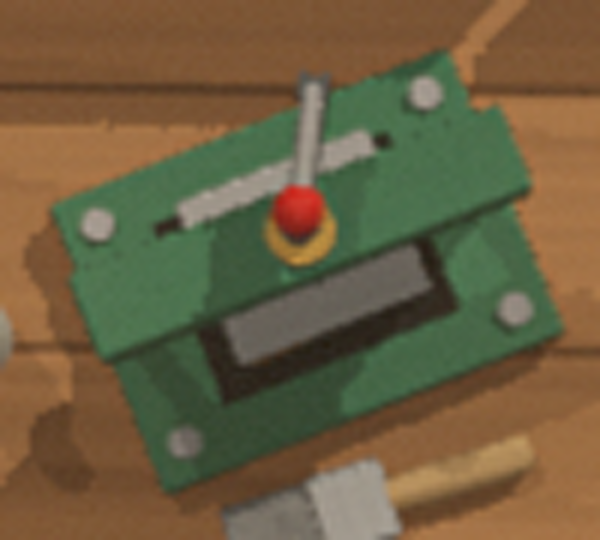

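Enlarged crops: the ball is at side (231.3,173.3) and top (239.8,165.3); the hinge end is at side (220.5,167.5) and top (242.2,143.5). I'll triangulate both.

```bash
cat > h.py <<'E'
import numpy as np, cv2
from rig import manip, eyes, job
def P(n):
    c=eyes.get_calibration(n); return c["camera_matrix"]@np.diag([1,-1,-1])@c["view"][:3]
def tri(s,t):
    X=cv2.triangulatePoints(P("side"),P("top"),np.array(s,float).reshape(2,1),np.array(t,float).reshape(2,1)).ravel()
    X=X[:3]/X[3]; e=[np.round((lambda p:p[:2]/p[2])(P(n)@np.r_[X,1])-u,1) for n,u in(("side",s),("top",t))]
    return X.round(4),e
def proj(n,X):
    p=P(n)@np.r_[X,1]; return (p[:2]/p[2]).round(1)
def onz(n,uv,z):
    M=P(n); A=M[:,:2]; b=M[:,2]*z+M[:,3]; u=np.array([*uv,1.])
    s=np.linalg.solve(np.c_[A,-u],-b); return s[:2].round(4)
def snap(f):
    for n in("side","top"):
        cv2.imwrite(f"pics/{n}{f}.png",cv2.cvtColor(eyes.get_image(n),cv2.COLOR_RGB2BGR))
E
python3 - <<'E'
from h import *
print(tri((231.3,173.3),(239.8,165.3)),tri((220.5,167.5),(242.2,143.5)))
print("ball onz.185",onz("top",(239.8,165.3),.185),onz("side",(231.3,173.3),.185))
print("hinge",onz("top",(242.2,144),.18),onz("side",(220.5,167.5),.18))
print("bridge corners z.14",[onz("top",(190+u/6,130+v/6),.14) for u,v in((108,358),(530,188),(75,280),(497,108))])
print("bolts z.02",[onz("top",(190+u/6,130+v/6),.022) for u,v in((97,223),(185,442),(515,310),(425,93))])
print("glue top",onz("top",(182,184),.115), "blue box top",[onz("top",p,.1) for p in((217,104),(296,104))],"box h",tri((161,158),(217,104)) )
E
```

```text
(array([0.5841, 0.0416, 0.1849]), [array([0.2, 0. ]), array([-0.2, -0.2])]) (array([0.6441, 0.035 , 0.1807]), [array([-0.2, -0. ]), array([0.1, 0.2])])
ball onz.185 [0.5835 0.0412] [0.5847 0.0421]
hinge [0.6434 0.0354] [0.6442 0.0339]
bridge corners z.14 [array([0.5213, 0.1302]), array([ 0.6031, -0.0657]), array([0.5577, 0.1463]), array([ 0.641 , -0.0501])]
bolts z.02 [array([0.6033, 0.1482]), array([0.4921, 0.1017]), array([ 0.5606, -0.0645]), array([ 0.6721, -0.0181])]
glue top [0.5396 0.2067] blue box top [array([0.7787, 0.1126]), array([ 0.7811, -0.1193])] box h (array([0.7799, 0.1319, 0.1978]), [array([12. ,  2.3]), array([ -9.7, -10.8])])
```

Both points agree with the text: the ball is at z 0.185 and the hinge 60 mm out, heading about -0.1 rad. The axis is at about (0.582,0.041). I'll go above the ball with the jaws across the arm.

Emit:
{"op": "drive_tool", "data": {"rows": [[[0,0,0],[0,0,4],8.5],[[0,0,0],[0,0,4.5],8],[[0,0,-0.033],[3.4,4.9,0],7],[[0,0,-0.033],[3.4,4.9,0],6],[[0,0,-0.033],[3.4,4.9,0],5],[[0,0,-0.033],[3.4,4.9,0],5],[[0,0,-0.033],[3.4,4.9,0],5],[[0,0,-0.033],[3.4,4.9,0],5]], "force": 30}}

```text
clock: 1.1
position: [0.3744, -0.2536, 0.3009]
ee_rot: [-0.0, 0.999, 0.05, 0.0]
contact_force: [0.9, -0.6, 0.1]
width: 0.0498
gripper_force: 0.0
```

Emit:
{"op": "drive_tool", "data": {"rows": [[[0,0,-0.033],[3.4,4.9,0],5],[[0,0,-0.033],[3.4,4.9,0],5],[[0,0,-0.033],[3.4,4.9,0],5],[[0,0,-0.033],[3.4,4.9,0],5],[[0,0,-0.033],[3.4,4.9,0],5],[[0,0,-0.033],[3.4,4.9,0],5],[[0,0,0],[0,0,0],5],[[0,0,0],[0,0,0],5]]}}

```text
clock: 2.1
position: [0.5772, 0.0384, 0.3004]
ee_rot: [0.0, 0.999, -0.048, -0.001]
contact_force: [-0.5, 0.4, 0.2]
width: 0.05
gripper_force: 0.0
```

Emit:
{"op": "drive_tool", "data": {"rows": [[[0,0,0],[0.6,0.3,-3],5],[[0,0,0],[0,0,-3],5],[[0,0,0],[0,0,-3],5],[[0,0,0],[0,0,-2],5],[[0,0,0],[0,0,-1.1],5],[[0,0,0],[0,0,0],5]]}}

```text
clock: 2.85
position: [0.5831, 0.0406, 0.1799]
ee_rot: [0.0, 0.999, -0.049, -0.001]
contact_force: [0.2, 0.2, -0.4]
width: 0.05
gripper_force: 0.0
```

Run:
```python
from h import *
snap("2")
a=cv2.imread("pics/side2.png")[130:230,180:280]; b=cv2.imread("pics/top2.png")[115:215,190:290]
cv2.imwrite("pics/c2.png",np.hstack([cv2.resize(i,(400,400),interpolation=cv2.INTER_CUBIC) for i in(a,b)]))
p=manip.get_state()['position'];print(p,proj("side",p),proj("top",p))
```

```text
[0.58423596 0.04103832 0.1811357 ] [231.6 174.2] [239.9 165.3]
```

View pics/c2.png

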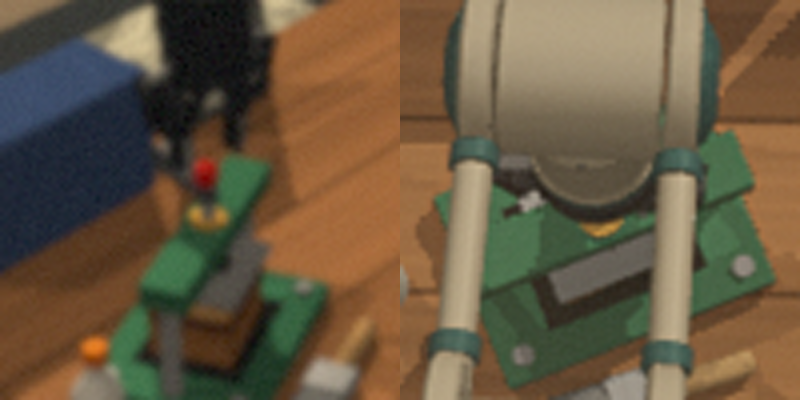

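The fingers straddle the ball in the side crop: ball at about (205,172), fingertips at about (175,170) and (232,145). I'll close on it.

Emit:
{"op": "drive_tool", "data": {"rows": [[[0,0,0],[0,0,0],3.5],[[0,0,0],[0,0,0],1.5],[[0,0,0],[0,0,0],1.5],[[0,0,0],[0,0,0],1.5],[[0,0,0],[0,0,0],1.5]], "force": 40}}

```text
clock: 3.58
position: [0.5839, 0.0417, 0.1802]
ee_rot: [0.0, 0.999, -0.048, 0.0]
contact_force: [0.2, -0.1, 0.1]
width: 0.0149
gripper_force: 0.3
```

Run:
```python
from h import *
snap("3")
a=cv2.imread("pics/side3.png")[140:200,200:260]; a0=cv2.imread("pics/side0.png")[140:200,200:260]
cv2.imwrite("pics/c3.png",np.hstack([cv2.resize(i,(400,400),interpolation=cv2.INTER_CUBIC) for i in(a,a0)]))
s=manip.get_state();p=s['position'];print(p,proj("side",p),proj("top",p),s['width'],s['gripper_force'])
```

```text
[0.58393692 0.04169758 0.18022076] [231.6 174.5] [239.7 165.4] 0.015196625473828773 0.32217138446867466
```

View pics/c3.png

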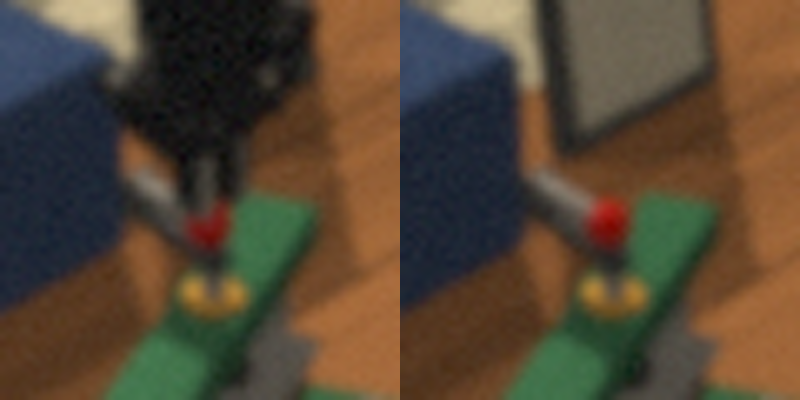

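The fingers closed at ball-top height (tips only reach about mid-ball) and the ball has not moved. I'll open, go about 9 mm lower and close again.

Emit:
{"op": "drive_tool", "data": {"rows": [[[0,0,0],[0,0,0],5],[[0,0,0],[0,0,0],5],[[0,0,0],[0,0,0],5],[[0,0,0],[0,0,-0.9],5],[[0,0,0],[0,0,0],1.5],[[0,0,0],[0,0,0],1.5],[[0,0,0],[0,0,0],1.5],[[0,0,0],[0,0,0],1.5]]}}

```text
clock: 4.68
position: [0.5835, 0.0429, 0.171]
ee_rot: [-0.001, 0.999, -0.048, -0.0]
contact_force: [-0.7, 4.7, -1.6]
width: 0.0201
gripper_force: 39.0
```

Run:
```python
from h import *
snap("4")
a=cv2.imread("pics/side4.png")[140:200,200:260]; a0=cv2.imread("pics/side3.png")[140:200,200:260]
cv2.imwrite("pics/c4.png",np.hstack([cv2.resize(i,(400,400),interpolation=cv2.INTER_CUBIC) for i in(a,a0)]))
s=manip.get_state();p=s['position'];print(p,s['contact_force'],s['moment'],s['width'],s['gripper_force'])
for n in "034":
    im=cv2.cvtColor(cv2.imread(f"pics/side{n}.png"),cv2.COLOR_BGR2HSV)[150:200,200:260]
    m=((im[...,0]<8)|(im[...,0]>172))&(im[...,1]>150)&(im[...,2]>70); v,u=np.nonzero(m);print(n,m.sum(),u.mean()+200,v.mean()+150,v.min()+150,v.max()+150,u.min()+200,u.max()+200)
```

```text
[0.58353328 0.04292973 0.17100253] [-0.9152116   5.49367294  0.11495004] [0.93932098 0.06751674 0.0392899 ] 0.01969432859575364 38.96381735801697
0 35 230.57142857142858 173.02857142857144 170 176 228 233
3 25 231.12 173.76 170 176 228 233
4 20 232.25 172.85 170 176 231 234
```

View pics/c4.png

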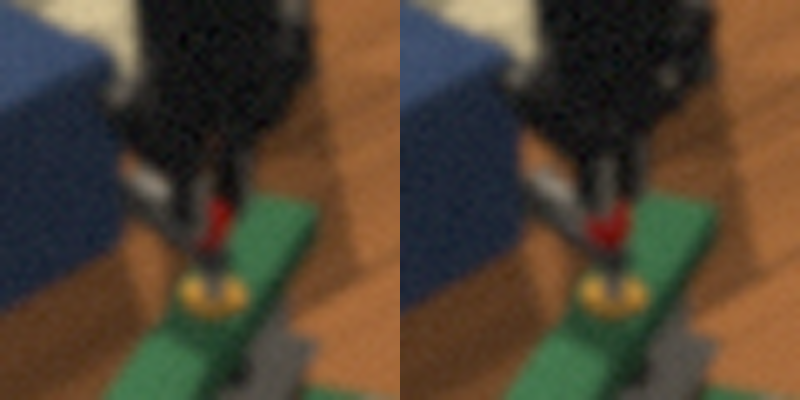

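The left finger now covers the ball's left side and the grip is firm at 20 mm, less than the 24 mm diameter. I'll regrip 5 mm lower and see whether the width grows.

Emit:
{"op": "drive_tool", "data": {"rows": [[[0,0,0],[0,0,0],4.5],[[0,0,0],[0,0,0],4.5],[[0,0,0],[0,0.1,-0.5],4.5],[[0,0,0],[0,0,0],4.5],[[0,0,0],[0,0,0],1.5],[[0,0,0],[0,0,0],1.5],[[0,0,0],[0,0,0],1.5],[[0,0,0],[0,0,0],1.5]]}}

```text
clock: 5.78
position: [0.5839, 0.0431, 0.1661]
ee_rot: [-0.0, 0.999, -0.048, 0.0]
contact_force: [-0.1, 2.2, -0.2]
width: 0.0212
gripper_force: 39.1
```

Emit:
{"op": "drive_tool", "data": {"rows": [[[0,0,0],[0,0,0.4],1.5],[[0,0,0],[0,0,0.4],1.5],[[0,0,0],[0.1,0,0.4],1.5],[[0,0,0],[0,0,0],1.5]]}}

```text
clock: 6.28
position: [0.5853, 0.0429, 0.1788]
ee_rot: [-0.0, 0.999, -0.048, 0.001]
contact_force: [1.7, 4.2, -0.3]
width: 0.0208
gripper_force: 39.3
```

```bash
cat >> h.py <<'E'
def red(n,box=(150,90,130,120)):
    u0,v0,w,h=box
    im=cv2.cvtColor(eyes.get_image(n),cv2.COLOR_RGB2HSV)[v0:v0+h,u0:u0+w]
    m=((im[...,0]<8)|(im[...,0]>172))&(im[...,1]>150)&(im[...,2]>70)
    k,l,st,c=cv2.connectedComponentsWithStats(m.astype(np.uint8),connectivity=8)
    return [(*st[i],*(c[i]+[u0,v0]).round(1)) for i in range(1,k) if st[i][4]>4]
E
python3 - <<'E'
from h import *
print(red("side"));s=manip.get_state();print(s['position'],s['contact_force'],s['width'],s['gripper_force'])
E
```

```text
[(np.int32(81), np.int32(76), np.int32(4), np.int32(7), np.int32(19), np.float64(232.1), np.float64(169.2))]
[0.58522653 0.04283808 0.17865373] [0.93956938 3.84459114 0.05859841] 0.021217143564358963 39.31879162788391
```

The ball rises with the tool, so the grip holds. Continuing along the arc.

Emit:
{"op": "drive_tool", "data": {"rows": [[[0,0,0],[0.36,0.02,1.0],1.5],[[0,0,0],[0.55,0,1.0],1.5],[[0,0,0],[0.75,-0.05,0.9],1.5],[[0,0,0],[0.9,-0.1,0.7],1.5],[[0,0,0],[0,0,0],1.5]]}}

```text
clock: 6.95
position: [0.6115, 0.0405, 0.2154]
ee_rot: [0.001, 0.999, -0.048, 0.001]
contact_force: [-0.6, -0.2, 3.6]
width: 0.0212
gripper_force: 39.8
```

Run:
```python
from h import *
print(red("side"));s=manip.get_state();print(s['position'],s['contact_force'],s['width'],s['gripper_force'])
for f in(.8,1.,1.2,1.57):print(proj("side",np.array([.642,.036,.185])+.058*np.array([-.994*np.cos(f),.1*np.cos(f),np.sin(f)])))
```

```text
[(np.int32(75), np.int32(64), np.int32(5), np.int32(8), np.int32(26), np.float64(226.9), np.float64(157.4))]
[0.61088855 0.04056905 0.21506123] [-1.56657868 -0.55141929  4.61755871] 0.020956317162076892 39.83912765979767
[227.9 160.8]
[226.1 158. ]
[224.1 155.5]
[220.1 152.2]
```

Emit:
{"op": "drive_tool", "data": {"rows": [[[0,0,0],[0.9,-0.1,0.7],1.5],[[0,0,0],[1.1,-0.1,0.4],1.5],[[0,0,0],[1.1,-0.1,0.15],1.5],[[0,0,0],[0,0,0],1.5]]}}

```text
clock: 7.5
position: [0.6413, 0.0376, 0.2246]
ee_rot: [0.001, 0.999, -0.048, -0.002]
contact_force: [0.6, -2.7, -13.2]
width: 0.0209
gripper_force: 39.7
```

Run:
```python
from h import *
print(red("side"),red("top"));s=manip.get_state();print(s['position'],s['contact_force'],s['width'],s['gripper_force'])
```

```text
[(np.int32(70), np.int32(59), np.int32(4), np.int32(6), np.int32(19), np.float64(221.3), np.float64(151.8))] []
[0.64092491 0.03768268 0.22469854] [  1.2323353   -4.07544353 -16.19119225] 0.02107246330708425 39.69471037387848
```

Emit:
{"op": "drive_tool", "data": {"rows": [[[0,0,0],[0.15,0,-0.25],1.5],[[0,0,0],[0.15,0,0],1.5],[[0,0,0],[0,0,0],1.5]]}}

```text
clock: 7.98
position: [0.642, 0.0381, 0.2244]
ee_rot: [0.0, 0.999, -0.048, -0.002]
contact_force: [-5.1, -2.5, -8.6]
width: 0.0209
gripper_force: 40.2
```

Run:
```python
from h import *
print(red("side"));s=manip.get_state();print(s['position'],s['contact_force'],s['width'],s['gripper_force'])
```

```text
[(np.int32(69), np.int32(59), np.int32(5), np.int32(7), np.int32(23), np.float64(221.0), np.float64(151.7))]
[0.64201466 0.03814155 0.22438677] [-4.50104881 -3.85577731 -8.53535445] 0.021054557285629598 40.21605670452118
```

The handle is up against its stop (Fx about -5 N) and the ball images where it should upright. Next I'll compute the winding circle: clockwise, orientation fixed.

```bash
cat >> h.py <<'E'
C=np.array([.582,.0412])
def plan(n,d,R=.0605):
    s=manip.get_state();p=s['position'];f=s['contact_force'];r=p[:2]-C;th=np.arctan2(r[1],r[0])
    t=np.array([np.sin(th),-np.cos(th)]) # clockwise tangent
    print("th %.3f R %.1f z %.4f Fdrag %.2f Frad %.2f Fz %.2f w %.4f"%(th,1e3*np.hypot(*r),p[2],-f[:2]@t,f[:2]@r/np.hypot(*r),f[2],s['width']))
    a=th-d*np.arange(n+1);q=C+R*np.c_[np.cos(a),np.sin(a)];q[0]=p[:2]
    print((100*np.diff(q,axis=0)).round(2).tolist())
E
python3 -c "
from h import *
plan(16,.1)"
```

```text
th -0.051 R 60.1 z 0.2244 Fdrag -4.08 Frad -4.30 Fz -8.54 w 0.0211
[[-0.02, -0.6], [-0.12, -0.59], [-0.18, -0.58], [-0.24, -0.56], [-0.29, -0.53], [-0.34, -0.5], [-0.39, -0.46], [-0.43, -0.42], [-0.47, -0.38], [-0.51, -0.33], [-0.54, -0.27], [-0.56, -0.22], [-0.58, -0.16], [-0.6, -0.1], [-0.6, -0.04], [-0.6, 0.02]]
```

Emit:
{"op": "drive_tool", "data": {"rows": [[[0,0,0],[0,-0.6,-0.15],1.5],[[0,0,0],[-0.12,-0.6,0],1.5],[[0,0,0],[-0.18,-0.58,0],1.5],[[0,0,0],[-0.24,-0.56,0],1.5],[[0,0,0],[-0.29,-0.53,0],1.5],[[0,0,0],[-0.34,-0.5,0],1.5]]}}

```text
clock: 8.78
position: [0.6317, 0.0092, 0.2243]
ee_rot: [-0.004, 0.999, -0.048, 0.0]
contact_force: [-4.1, 6.0, -5.1]
width: 0.0212
gripper_force: 40.5
```

Run:
```python
from h import *
plan(8,.1)
print(red("side"),red("top"))
```

```text
th -0.572 R 59.1 z 0.2243 Fdrag 2.88 Frad -6.69 Fz -5.13 w 0.0212
[[-0.24, -0.56], [-0.4, -0.45], [-0.44, -0.41], [-0.48, -0.37], [-0.52, -0.32], [-0.54, -0.26], [-0.57, -0.21], [-0.59, -0.15]]
[(np.int32(78), np.int32(57), np.int32(3), np.int32(6), np.int32(16), np.float64(228.9), np.float64(149.5))] []
```

Emit:
{"op": "drive_tool", "data": {"rows": [[[0,0,0],[-0.45,-0.4,0],1.5],[[0,0,0],[-0.43,-0.42,0],1.5],[[0,0,0],[-0.46,-0.37,0],1.5],[[0,0,0],[-0.5,-0.32,-0.05],1.5],[[0,0,0],[-0.53,-0.27,-0.05],1.5],[[0,0,0],[-0.55,-0.22,0],1.5],[[0,0,0],[-0.57,-0.16,0],1.5]]}}

```text
clock: 9.75
position: [0.5998, -0.0141, 0.2241]
ee_rot: [-0.003, 0.999, -0.048, 0.004]
contact_force: [1.7, 5.1, -2.3]
width: 0.0212
gripper_force: 40.7
```

Run:
```python
from h import *
plan(8,.1,.059)
print(red("side"),red("top"))
```

```text
th -1.259 R 58.0 z 0.2241 Fdrag 3.21 Frad -4.27 Fz -2.27 w 0.0212
[[-0.54, -0.24], [-0.58, -0.09], [-0.59, -0.04], [-0.59, 0.02], [-0.58, 0.08], [-0.57, 0.14], [-0.56, 0.2], [-0.53, 0.25]]
[(np.int32(89), np.int32(57), np.int32(4), np.int32(7), np.int32(21), np.float64(240.5), np.float64(150.2))] []
```

```bash
cat >> h.py <<'E'
C=np.array([.5815,.0432])
def arc(a0,n,d,R=.06):
    a=a0-d*np.arange(n+1); print((100*np.diff(R*np.c_[np.cos(a),np.sin(a)],axis=0)).round(2).tolist())
E
python3 - <<'E'
from h import *
plan(0,.1); arc(-1.38,8,.1)
E
```

```text
th -1.284 R 60.2 z 0.2241 Fdrag 1.32 Frad -6.23 Fz -0.59 w 0.0210
[]
[[-0.59, -0.08], [-0.6, -0.02], [-0.6, 0.04], [-0.59, 0.1], [-0.58, 0.15], [-0.56, 0.21], [-0.54, 0.27], [-0.51, 0.32]]
```

Emit:
{"op": "drive_tool", "data": {"rows": [[[0,0,0],[-0.59,0,0],1.5],[[0,0,0],[-0.6,0.02,0],1.5],[[0,0,0],[-0.6,0.04,0],1.5],[[0,0,0],[-0.59,0.1,0],1.5],[[0,0,0],[-0.58,0.15,0],1.5],[[0,0,0],[-0.56,0.21,0],1.5]]}}

```text
clock: 10.6
position: [0.5642, -0.0138, 0.2239]
ee_rot: [0.002, 0.999, -0.048, 0.003]
contact_force: [3.2, -1.8, 6.3]
width: 0.0211
gripper_force: 41.3
```

Run:
```python
from h import *
plan(0,.1); arc(-1.98,20,.05)
print(red("side"),red("top"))
```

```text
th -1.866 R 59.6 z 0.2239 Fdrag 3.57 Frad 0.76 Fz 6.31 w 0.0211
[]
[[-0.27, 0.13], [-0.27, 0.14], [-0.26, 0.15], [-0.25, 0.17], [-0.24, 0.18], [-0.23, 0.19], [-0.22, 0.2], [-0.21, 0.21], [-0.2, 0.22], [-0.19, 0.23], [-0.18, 0.24], [-0.17, 0.25], [-0.15, 0.26], [-0.14, 0.27], [-0.13, 0.27], [-0.11, 0.28], [-0.1, 0.28], [-0.08, 0.29], [-0.07, 0.29], [-0.06, 0.29]]
[(np.int32(97), np.int32(61), np.int32(4), np.int32(7), np.int32(16), np.float64(248.1), np.float64(153.7))] []
```

Emit:
{"op": "drive_tool", "data": {"rows": [[[0,0,0],[-0.3,0.08,0.1],1.5],[[0,0,0],[-0.28,0.11,0.05],1.5],[[0,0,0],[-0.26,0.15,0],1.5],[[0,0,0],[-0.25,0.17,0],1.5],[[0,0,0],[-0.24,0.18,0],1.5],[[0,0,0],[-0.23,0.19,0],1.5],[[0,0,0],[-0.22,0.2,0],1.5],[[0,0,0],[-0.21,0.21,0],1.5]]}}

```text
clock: 11.7
position: [0.5427, 0.0001, 0.2239]
ee_rot: [0.001, 0.999, -0.048, 0.001]
contact_force: [2.6, -2.5, 6.4]
width: 0.0209
gripper_force: 41.3
```

Run:
```python
from h import *
plan(0,.1)
print(red("side"),red("top"))
```

```text
th -2.304 R 57.9 z 0.2239 Fdrag 3.58 Frad 0.10 Fz 6.38 w 0.0209
[]
[(np.int32(99), np.int32(65), np.int32(4), np.int32(6), np.int32(18), np.float64(250.2), np.float64(157.2))] []
```

Emit:
{"op": "drive_tool", "data": {"rows": [[[0,0,0],[-0.27,0.15,0.1],1.5],[[0,0,0],[-0.26,0.16,0.1],1.5],[[0,0,0],[-0.18,0.24,0],1.5],[[0,0,0],[-0.17,0.25,0],1.5],[[0,0,0],[-0.15,0.26,0],1.5]]}}

```text
clock: 12.42
position: [0.5312, 0.0116, 0.2243]
ee_rot: [0.0, 0.999, -0.048, -0.001]
contact_force: [0.9, -3.5, -3.7]
width: 0.0211
gripper_force: 40.5
```

Run:
```python
from h import *
plan(0,.1);arc(-2.64,12,.05)
print(red("side"))
```

```text
th -2.581 R 59.4 z 0.2243 Fdrag 3.45 Frad 1.15 Fz -3.65 w 0.0211
[]
[[-0.14, 0.27], [-0.12, 0.27], [-0.11, 0.28], [-0.1, 0.28], [-0.08, 0.29], [-0.07, 0.29], [-0.05, 0.3], [-0.04, 0.3], [-0.02, 0.3], [-0.01, 0.3], [0.01, 0.3], [0.02, 0.3]]
[(np.int32(99), np.int32(67), np.int32(5), np.int32(6), np.int32(17), np.float64(250.8), np.float64(159.4))]
```

Emit:
{"op": "drive_tool", "data": {"rows": [[[0,0,0],[-0.2,0.24,0],1.5],[[0,0,0],[-0.17,0.26,0],1.5],[[0,0,0],[-0.11,0.28,0],1.5],[[0,0,0],[-0.1,0.28,0],1.5]]}}

```text
clock: 12.98
position: [0.5258, 0.0225, 0.2245]
ee_rot: [0.0, 0.999, -0.048, -0.001]
contact_force: [0.5, -3.0, -10.9]
width: 0.021
gripper_force: 40.1
```

```bash
python3 -c "
from h import *
plan(0,.1);print(red('side'))"
```

```text
th -2.785 R 59.4 z 0.2245 Fdrag 2.97 Frad 0.59 Fz -10.88 w 0.0210
[]
[(np.int32(98), np.int32(68), np.int32(5), np.int32(8), np.int32(21), np.float64(249.6), np.float64(161.3))]
```

Emit:
{"op": "drive_tool", "data": {"rows": [[[0,0,0],[-0.12,0.28,-0.1],1.5],[[0,0,0],[-0.1,0.28,-0.1],1.5],[[0,0,0],[-0.07,0.3,0],1.5],[[0,0,0],[-0.04,0.3,0],1.5]]}}

```text
clock: 13.52
position: [0.5237, 0.0341, 0.2241]
ee_rot: [0.0, 0.999, -0.048, 0.001]
contact_force: [0.0, -3.7, 1.2]
width: 0.021
gripper_force: 40.9
```

```bash
python3 -c "
from h import *
plan(0,.1);print(red('side'))"
```

```text
th -2.985 R 58.5 z 0.2241 Fdrag 3.64 Frad 0.55 Fz 1.18 w 0.0210
[]
[(np.int32(96), np.int32(70), np.int32(5), np.int32(7), np.int32(23), np.float64(247.7), np.float64(162.9))]
```

Emit:
{"op": "drive_tool", "data": {"rows": [[[0,0,0],[-0.12,0.3,0],1.5],[[0,0,0],[-0.05,0.3,0],1.5],[[0,0,0],[0,0.3,0],1.5],[[0,0,0],[0.01,0.3,0],1.5]]}}

```text
clock: 14.08
position: [0.5223, 0.046, 0.2239]
ee_rot: [0.0, 0.999, -0.048, 0.001]
contact_force: [0.9, -3.0, 5.8]
width: 0.0209
gripper_force: 41.3
```

```bash
python3 -c "
from h import *
plan(0,.1);print(red('side'))"
```

```text
th 3.094 R 59.3 z 0.2239 Fdrag 2.93 Frad -1.05 Fz 5.85 w 0.0209
[]
[(np.int32(94), np.int32(71), np.int32(5), np.int32(8), np.int32(26), np.float64(245.7), np.float64(164.7))]
```

Emit:
{"op": "drive_tool", "data": {"rows": [[[0,0,0],[0.03,0.3,0.1],1.5],[[0,0,0],[0.04,0.3,0],1.5],[[0,0,0],[0.06,0.29,0],1.5],[[0,0,0],[0.07,0.29,0],1.5]]}}

```text
clock: 14.62
position: [0.5235, 0.0579, 0.224]
ee_rot: [0.0, 0.999, -0.048, -0.0]
contact_force: [0.3, -4.2, 3.3]
width: 0.0204
gripper_force: 41.1
```

```bash
python3 -c "
from h import *
plan(0,.1);print(red('side'))"
```

```text
th 2.893 R 59.9 z 0.2240 Fdrag 4.04 Frad -1.33 Fz 3.31 w 0.0204
[]
[(np.int32(92), np.int32(73), np.int32(4), np.int32(6), np.int32(18), np.float64(243.1), np.float64(165.7))]
```

Emit:
{"op": "drive_tool", "data": {"rows": [[[0,0,0],[0.08,0.29,0.05],1.5],[[0,0,0],[0.1,0.28,0],1.5],[[0,0,0],[0.11,0.28,0],1.5]]}}

```text
clock: 15.05
position: [0.5262, 0.0664, 0.2241]
ee_rot: [0.0, 0.999, -0.048, -0.001]
contact_force: [-0.4, -4.2, -1.1]
width: 0.0207
gripper_force: 40.8
```

```bash
python3 -c "
from h import *
plan(0,.1)"
```

```text
th 2.745 R 59.9 z 0.2241 Fdrag 4.05 Frad -1.28 Fz -1.12 w 0.0207
[]
```

Emit:
{"op": "drive_tool", "data": {"rows": [[[0,0,0],[0.13,0.27,0],1.5],[[0,0,0],[0.14,0.27,0],1.5],[[0,0,0],[0.15,0.26,0],1.5]]}}

```text
clock: 15.42
position: [0.5301, 0.0742, 0.2242]
ee_rot: [0.0, 0.999, -0.048, -0.001]
contact_force: [-1.2, -4.1, -2.2]
width: 0.0211
gripper_force: 40.7
```

```bash
python3 -c "
from h import *
plan(0,.1);print(red('side'))"
```

```text
th 2.598 R 60.0 z 0.2242 Fdrag 4.10 Frad -1.06 Fz -2.15 w 0.0211
[]
[(np.int32(86), np.int32(74), np.int32(5), np.int32(7), np.int32(22), np.float64(238.0), np.float64(166.6))]
```

Emit:
{"op": "drive_tool", "data": {"rows": [[[0,0,0],[0.17,0.25,-0.05],1.5],[[0,0,0],[0.18,0.24,0],1.5],[[0,0,0],[0.19,0.23,0],1.5]]}}

```text
clock: 15.85
position: [0.535, 0.0812, 0.2241]
ee_rot: [0.0, 0.999, -0.048, -0.001]
contact_force: [-3.1, -5.0, -0.2]
width: 0.0211
gripper_force: 40.9
```

```bash
python3 -c "
from h import *
plan(0,.1)"
```

```text
th 2.456 R 60.1 z 0.2241 Fdrag 5.82 Frad -0.77 Fz -0.21 w 0.0211
[]
```

Emit:
{"op": "drive_tool", "data": {"rows": [[[0,0,0],[0.18,0.2,0],1.5]]}}

```text
clock: 15.98
position: [0.5366, 0.0832, 0.2241]
ee_rot: [0.001, 0.999, -0.048, -0.002]
contact_force: [-3.1, -5.2, -0.8]
width: 0.021
gripper_force: 40.9
```

```bash
python3 -c "
from h import *
plan(0,.1);print(red('side'));plan(0,.1)"
```

```text
th 2.415 R 60.1 z 0.2241 Fdrag 5.92 Frad -1.17 Fz -0.80 w 0.0210
[]
[(np.int32(83), np.int32(74), np.int32(4), np.int32(8), np.int32(22), np.float64(234.3), np.float64(167.3))]
th 2.407 R 60.1 z 0.2241 Fdrag 5.35 Frad -1.35 Fz 0.69 w 0.0209
[]
```

Emit:
{"op": "drive_tool", "data": {"rows": [[[0,0,0],[0.2,0.2,0],1.5]]}}

```text
clock: 16.15
position: [0.5382, 0.085, 0.2241]
ee_rot: [0.001, 0.999, -0.048, -0.002]
contact_force: [-4.8, -5.6, -0.2]
width: 0.0212
gripper_force: 40.9
```

```bash
python3 -c "
from h import *
plan(0,.1)"
```

```text
th 2.374 R 60.1 z 0.2241 Fdrag 7.31 Frad -0.42 Fz -0.18 w 0.0212
[]
```

Emit:
{"op": "drive_tool", "data": {"rows": [[[0,0,0],[0,0,0],1.5],[[0,0,0],[0,0,0],1.5]]}}

```text
clock: 16.4
position: [0.5386, 0.0854, 0.2241]
ee_rot: [0.0, 0.999, -0.048, -0.001]
contact_force: [-2.3, -4.3, 0.4]
width: 0.0211
gripper_force: 40.9
```

```bash
python3 -c "
from h import *
plan(0,.1)"
```

```text
th 2.364 R 60.1 z 0.2241 Fdrag 4.69 Frad -1.43 Fz 0.40 w 0.0211
[]
```

The force is about 3 N over the steady drag, at roughly 0.25 rad past seating. That is the stopping point, so I'll release and lift clear.

Emit:
{"op": "drive_tool", "data": {"rows": [[[0,0,0],[0,0,0],3],[[0,0,0],[0,0,0],4],[[0,0,0],[0,0,0],5],[[0,0,0],[0,0,0],5],[[0,0,0],[0,0,1.5],5],[[0,0,0],[0,0,3],5],[[0,0,0],[0,0,5],5],[[0,0,0],[0,0,5],5]]}}

```text
clock: 17.4
position: [0.5399, 0.0855, 0.3717]
ee_rot: [-0.0, 0.999, -0.048, 0.001]
contact_force: [1.4, -0.8, -0.4]
width: 0.0499
gripper_force: 0.0
```

Emit:
{"op": "drive_tool", "data": {"rows": [[[0,0,0],[-2,-3,4],5],[[0,0,0],[-2,-5,0],5],[[0,0,0],[-2,-5,0],5],[[0,0,0],[-2,-5,0],5],[[0,0,0],[-2,-5,0],5],[[0,0,0],[0,0,0],5],[[0,0,0],[0,0,0],5]]}}

```text
clock: 18.27
position: [0.4402, -0.1444, 0.41]
ee_rot: [-0.0, 0.999, -0.048, 0.001]
contact_force: [-0.0, -0.3, -0.9]
width: 0.0499
gripper_force: 0.0
```

Run:
```python
from h import *
snap("9")
a=cv2.imread("pics/side9.png")[140:240,180:280]; b=cv2.imread("pics/top9.png")[120:220,180:280]
cv2.imwrite("pics/c9.png",np.hstack([cv2.resize(i,(400,400),interpolation=cv2.INTER_CUBIC) for i in(a,b)]))
print(manip.get_state()['contact_force'],proj("side",[.5386,.0854,.243]),red("side"),red("top"))
```

```text
[-0.22393559 -0.74118353  0.21857309] [232.3 168.4] [(np.int32(79), np.int32(74), np.int32(7), np.int32(8), np.int32(44), np.float64(231.9), np.float64(167.5))] [(np.int32(69), np.int32(84), np.int32(8), np.int32(9), np.int32(58), np.float64(222.5), np.float64(178.1))]
```

View pics/c9.png

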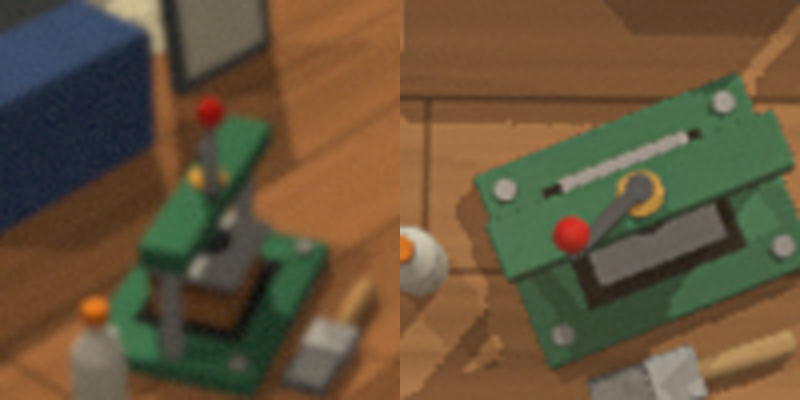

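The handle stands upright: the ball images at side (231.9,167.5), against (232.3,168.4) predicted. The platen is down on the lid, the glue and brush next to the press look undisturbed, and the arm is clear.

```bash
python3 -c "
from rig import job
print(job.sign_off())"
```

```text
the job is handed in; nothing more can be done
None
```

The job is handed in: the handle stands upright, I stopped winding about 3 N above the steady drag (roughly 30 N on the lid by estimate, not measured directly), and the arm let go and is clear of everything; sign-off returned no verdict.

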